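# Swap the worn bottom gear on a gearbox shaft

### The arm

A 6-joint arm with a two-finger parallel gripper is mounted at the origin on a cart in front of the work surface, level with it; the furniture and walls round the work are solid. World frame = base frame: x ahead of the robot, y to its left, z up, the work surface at z = 0. Lengths are in m, angles in degrees, forces in N, time in s.
With the tool pointing down it reaches from about 0.25 to 0.725 m from the base axis. Payload 9.7 kg.
Tool frame: the origin (TCP) lies midway between the tips of the shut fingers; the grasp point (between the pads) lies 19 mm behind it; z points along the fingers, y is the line along which they close (so a half turn about z gives the same grasp; the last joint's range is limited). The gripper opens to 85 mm and grips with 20 to 120 N. Pads are 22 mm wide; open, the fingers measure 114 mm over their backs; the gripper's body (76 mm by 85 mm) begins 54 mm behind the grasp point. The pads swing forward as they close: fully open they stand 13 mm farther back than shut.
Start: joints at [-63.312, 4.979, 10.078, 95.1, 0, 90], TCP at [0.247, -0.491, 0.231] pointing down, gripper open.
Joint ranges: [-179.16, 179.16], [-48.56, 103.87], [-65.8, 70.77], [-126.05, 130.52], [-82.76, 87.17], [-180, 180]. Speed limits (degrees/s): [127.2, 127.2, 147.25, 180, 180, 180].

### API

Orientations are given as [roll, pitch, yaw] about the fixed x, y, z axes, in that order (R = Rz(yaw) Ry(pitch) Rx(roll)).
In Python, from workcell import * gives the robot as it stands.
- The arm moves only by the tool servo_tool, never from a script. Its argument "moves" is a list of rows, each a list of 4 numbers: the shift along the world's x, y, z in parts of the range, where 1.0 means 75 cm, then the turn about the world's z in a scale on which 1.0 is 4 rad. A call has 1 to 20 rows; each row is the pose to reach, as a shift and turn from the pose commanded when the call began; what a row does not reach only later rows make up. A row lasts 1/12 s, in which the tool goes at most 41.7 mm and 7.16 degrees, less where a joint would pass 70% of its speed; a pose out of reach is approached as far as the arm can. Shift and turn numbers lie between -1 and 1, and a call with a number outside is refused. A call with a gripper value outside its range is refused whole. "claw" is the closure, from 0 (fully open) to 1 (shut), set as the call begins (left out, the last holds). The fingers move at their own pace and stop on an object; "force" is the grip in N (left out, the last holds). Time passes only in rows, so rows that repeat a pose let the fingers close. It gives the time, the measured TCP pose, the force, the opening and the grip force at its end, in the units of the state.
- get_obs(): the state, without advancing time (a new reading comes with each control period).
- camera(name): name is "scene" or "top" or "wrist"; returns the picture (420x560x3 uint8, red, green, blue); there is no depth.
- get_calibration(name): a dict with "fx", "fy", "cx", "cy" (pixels), "rvec" (rotation vector, rad) and "tvec" (3), from world to camera coordinates, as OpenCV has them; the wrist camera has in their place "tool_from_camera" (4x4, takes a point from camera to tool coordinates, whose origin is the TCP and whose axes are the flange's). Camera axes: x right, y down, z forward; pixel columns grow to the right and rows downward; lengths in m; the calibration is good to about 2 mm. A picture is of the moment at which its call begins: read the wrist's pose just before it. get_calibration takes no time and is no camera call.
- job_done(): hands the job in; it is judged then, once.
The state is a dict: "time": time; "q": joint angles; "qd": joint speeds; "joint_efforts": joint torques, N m; "ee_pos": TCP position; "tcp_rot": TCP orientation; "wrist_force": force on the tool from outside, world axes, zero at the start; "torque": the same for the moment, N m; "opening": finger opening in m; "grasp_force": force on a finger pad.
Only numpy, scipy, OpenCV 4.12 (cv2) and the standard library are available. Lean on these libraries where they do the work, as an engineer would, in place of code of your own. Each camera call takes 0.05 s, during which the arm holds its last target. There are 200 camera calls.

### The job

The big gear at the bottom of the gearbox shaft is worn out and has to be swapped. Clear the brass collar and the small dark gear off the shaft into the steel parts tray, put the rusty worn gear in the red scrap bin, then fit the new gear of the same size from the cardboard spares tray. Put the small dark gear and then the collar back on the shaft, hubs up and fully down as they were, and leave the small spare gear in its cardboard tray.

Things in the scene. Friction and masses are not known exactly. Their poses are not given: they have to be found in the camera images.
- gearbox: gearbox half, fixed: green casting, alloy flange 140 mm (own x -45 to +95) x 100 mm, 34 mm high. Origin on the table, on the axis of its upright shaft. Steel shoulder 40 mm across, 40 mm above the table, carries the parts (undersides at 40, 62, 84 mm); shaft 15 mm thick, top at 100 mm, last 8 mm tapering to 6 mm. A loose punch lies on the flange. Yaw within 0.3 rad
- worn_gear: large rusty brown gear with broken teeth, 62 mm across, lowest on the shaft at the start. Gears stand hub up: origin on the axis at the underside; toothed rim 12 mm thick, then on top a round hub 30 mm across and 10 mm tall (22 mm in all); plain bore 18 mm through. Own z axis up. About 0.26 kg
- small_gear: small dark (blackened steel) gear, 46 mm across, in the middle of the shaft at the start, on the worn gear's hub. Gears stand hub up: origin on the axis at the underside; toothed rim 12 mm thick, then on top a round hub 30 mm across and 10 mm tall (22 mm in all); plain bore 18 mm through. Own z axis up. About 0.15 kg
- collar: plain brass ring, 32 mm across, 14 mm tall, bore 18 mm, uppermost on the shaft at the start, on the small gear's hub. Origin on the axis at the underside. About 0.06 kg
- new_gear: large bright steel gear, new, 62 mm across, lying in the cardboard spares tray beside the small spare (centres about 76 mm apart along the tray's own x). Gears stand hub up: origin on the axis at the underside; toothed rim 12 mm thick, then on top a round hub 30 mm across and 10 mm tall (22 mm in all); plain bore 18 mm through. Own z axis up. About 0.26 kg
- small_spare: small bright steel gear, new, 46 mm across, the other one in the cardboard spares tray; it is not needed. Gears stand hub up: origin on the axis at the underside; toothed rim 12 mm thick, then on top a round hub 30 mm across and 10 mm tall (22 mm in all); plain bore 18 mm through. Own z axis up. About 0.15 kg
- parts_tray: open steel tray, fixed, empty at the start: 150 mm (own x) x 110 mm (own y), floor and walls 3 mm thick, rim 18 mm above the table. Origin under its centre on the table. Yaw within 0.3 rad
- scrap_bin: open red plastic bin, fixed, empty at the start: 124 mm (own x) x 118 mm (own y), floor and walls 3 mm thick, rim 31 mm above the table. Origin under its centre on the table. Yaw within 0.3 rad
- spares_tray: open cardboard tray with a white paper floor, fixed: 160 mm (own x) x 106 mm (own y) x 18 mm, floor and walls 3 mm thick. Origin under its centre on the table. Turned any way round

How it is judged (in metres and radians):
On the way, in this order (a step that is already met when the one before it is completed fails the run):
1. the collar and the small dark gear both lie in the parts tray (x of collar in the frame of parts_tray between -0.062 and 0.062 m and y of collar in the frame of parts_tray between -0.044 and 0.044 m and z of each of collar, small_gear in the frame of parts_tray below 0.035 m and angle between each of collar, small_gear's own z axis and vertical below 0.35 rad and x of small_gear in the frame of parts_tray between -0.056 and 0.056 m and y of small_gear in the frame of parts_tray between -0.038 and 0.038 m), for 0.2 s.
2. the worn gear lies in the scrap bin (x of worn_gear in the frame of scrap_bin between -0.045 and 0.045 m and y of worn_gear in the frame of scrap_bin between -0.042 and 0.042 m and z of worn_gear in the frame of scrap_bin below 0.02 m and angle between worn_gear's own z axis and vertical below 0.35 rad), for 0.2 s.
3. the new gear is fully down on the shaft (horizontal distance between new_gear and gearbox below 0.005 m and z of new_gear in the frame of gearbox between 0.036 and 0.044 m and angle between new_gear's own z axis and vertical below 0.1 rad), for 0.2 s.
4. the small dark gear is back on the shaft (horizontal distance between small_gear and gearbox below 0.005 m and z of small_gear in the frame of gearbox between 0.058 and 0.066 m and angle between small_gear's own z axis and vertical below 0.1 rad), for 0.2 s.
At the end, for the whole second after the job is handed in: New gear, small dark gear and collar on the shaft, hubs up, undersides 40, 62 and 84 mm above the table (within 4 mm, on the axis within 5 mm, level within 0.1 rad); worn gear in the scrap bin, small spare in its tray, both flat within 0.35 rad; all released and at rest (all of step 2 and all of step 3 and all of step 4 and horizontal distance between collar and gearbox below 0.005 m and z of collar in the frame of gearbox between 0.08 and 0.088 m and angle between collar's own z axis and vertical below 0.1 rad and x of small_spare in the frame of spares_tray between -0.065 and 0.065 m and y of small_spare in the frame of spares_tray between -0.04 and 0.04 m and z of small_spare in the frame of spares_tray below 0.012 m and angle between small_spare's own z axis and vertical below 0.35 rad and linear speed of each of new_gear, small_gear, collar, worn_gear, small_spare below 0.02 m/s); the robot touches nothing.
It also fails if it takes over 136 s, if anything falls off the work surface, if the arm or the gripper's body presses on something with over 40 N, if the wrist force passes 120 N, or if a joint passes its speed limit or range.

## Working session

There is one attempt and no reset: what is moved stays moved. The work goes in short steps, Python scripts to look and compute and a tool call to move; the robot and the scene stay as the last step left them, time stands still between calls to the robot, and variables do not carry over. Pictures are saved under pics/ and viewed, at most 14 in all, crops included, and the job is handed in when it is done.

Besides the shell and the picture viewer there is one more tool, called after ">>>" as name(argument=value, ...) on one line, values as JSON. servo_tool: Moves the arm, as the interface text tells. Its arguments: {"type":"object","properties":{"moves":{"type":"array","items":{"type":"array","items":{"type":"number"}}},"claw":{"type":"number"},"force":{"type":"number"}},"required":["moves"]}

```bash
mkdir -p pics; ls
cat > h.py <<'E'
from workcell import *
import numpy as np, cv2
from scipy.spatial.transform import Rotation as Ro
def cam(n):
    c=get_calibration(n); K=np.array([[c["fx"],0,c["cx"]],[0,c["fy"],c["cy"]],[0,0,1.]])
    if "rvec" in c:
        R=cv2.Rodrigues(np.array(c["rvec"],float))[0]; t=np.array(c["tvec"],float).ravel()
    else:
        o=get_obs(); T=np.eye(4); T[:3,:3]=Ro.from_euler("xyz",o["tcp_rot"],degrees=True).as_matrix(); T[:3,3]=o["ee_pos"]
        M=np.linalg.inv(T@np.array(c["tool_from_camera"])); R=M[:3,:3]; t=M[:3,3]
    return K,R,t
def ray(C,uv):
    K,R,t=C; d=R.T@np.linalg.inv(K)@np.array([uv[0],uv[1],1.]); return -R.T@t,d
def plane(C,uv,z):
    o,d=ray(C,uv); return o+d*(z-o[2])/d[2]
def proj(C,p):
    K,R,t=C; q=K@(R@np.array(p)+t); return q[:2]/q[2]
def tri(C1,a,C2,b):
    o1,d1=ray(C1,a);o2,d2=ray(C2,b); s=np.linalg.lstsq(np.c_[d1,-d2],o2-o1,rcond=None)[0]
    p,q=o1+s[0]*d1,o2+s[1]*d2; return (p+q)/2,np.linalg.norm(p-q)
def save(n,im): cv2.imwrite(f"pics/{n}.png",cv2.cvtColor(im,cv2.COLOR_RGB2BGR))
E
python3 - <<'E'
from h import *
print(get_obs())
for n in("scene","top","wrist"):
    C=cam(n); im=camera(n); np.save(n,im); save(n+"0",im); print(n,C[0][0],-C[1].T@C[2],C[1][2])
E
```

```text
pics
{'time': 0.0, 'q': array([-6.33126989e+01,  5.01160480e+00,  1.00347425e+01,  9.51001683e+01,
        1.44803483e-03,  9.00006509e+01]), 'qd': array([ 0.07750716, -0.00484411, -0.01935608,  0.06545083, -0.0942415 ,
        0.01120906]), 'joint_efforts': array([ 1.43206791e-03, -5.20385027e+01,  4.64807475e+01,  1.63797790e-02,
        1.12903199e-04, -1.09001874e-05]), 'ee_pos': array([ 0.24691895, -0.49119885,  0.23058082]), 'tcp_rot': array([-1.79922969e+02, -1.44715837e-03,  2.66866482e+01]), 'wrist_force': array([-0.28637118,  0.99071763, -0.66841668]), 'torque': array([-0.01147861, -0.02089136,  0.00612977]), 'grasp_force': 0.0, 'opening': 0.08541441837657757}
scene [427.43827831   0.         275.8324251 ] [0.05363981 0.44660013 0.78030015] [ 0.45266941 -0.47784534 -0.75283081]
top [446.86654001   0.         289.83435403] [0.252079   0.03196187 1.14922084] [ 0.21311636 -0.01153348 -0.97695875]
wrist [362.28263814   0.         281.47488384] [ 0.31507132 -0.45561094  0.37261587] [-0.26985208 -0.13318596 -0.95364634]
```

View pics/top0.png

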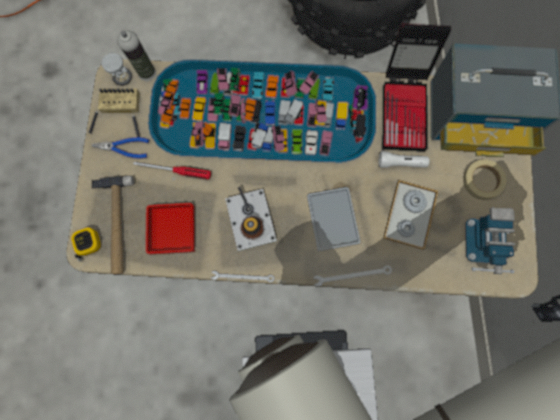

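View pics/scene0.png

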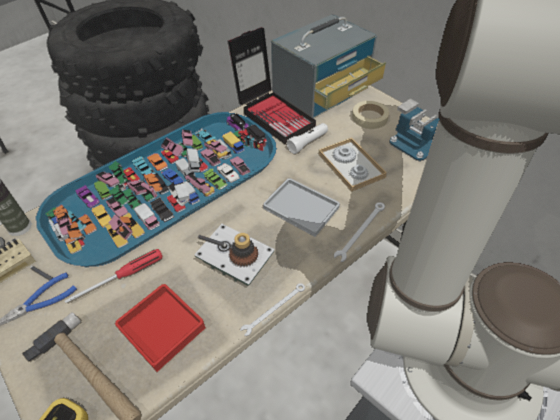

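The top view shows the red bin at about (171,228), the stack (252,224), the steel tray (333,217) and the cardboard tray (410,213), with its large gear at (414,201) and small one at (405,227). Scene view: collar (243,239), bin (160,325), steel tray (301,204), large gear (345,154).

```bash
cat > m1.py <<'E'
from h import *
T=cam("top");S=cam("scene")
t=np.load("top.npy");s=np.load("scene.npy")
def blob(im,lo,hi,box):
    h=cv2.cvtColor(im,cv2.COLOR_RGB2HSV); m=cv2.inRange(h,lo,hi); k=np.zeros_like(m); x0,y0,x1,y1=box; k[y0:y1,x0:x1]=m[y0:y1,x0:x1]
    c=max(cv2.findContours(k,cv2.RETR_EXTERNAL,cv2.CHAIN_APPROX_NONE)[0],key=cv2.contourArea); return cv2.minAreaRect(c),c
def rect(im,C,lo,hi,box,z):
    r,c=blob(im,lo,hi,box)
    P=np.array([plane(C,p[0],z)[:2] for p in c],np.float32)*1000
    return cv2.minAreaRect(P)
red=((0,150,60),(8,255,255))
print("bin top",rect(t,T,*red,(140,195,205,260),.031)); 
print("bin scene",rect(s,S,*red,(110,275,210,375),.031))
gr=((90,15,90),(125,90,230))
print("tray top",rect(t,T,*gr,(300,180,365,250),.018)); print("tray scene",rect(s,S,*gr,(255,170,345,240),.018))
h=cv2.cvtColor(t,cv2.COLOR_RGB2HSV); print(h[217,333],h[224,252],h[220,252],h[201,395])
for n,uvt,uvs in (("collar",(252,224),(243,239)),("large",(414,201),(345,154)),("small",(405,227),(359,171))): print(n,tri(T,uvt,S,uvs))
# enlarge details
a=cv2.resize(t[175:260,220:300],None,fx=5,fy=5,interpolation=cv2.INTER_CUBIC)
b=cv2.resize(t[175:260,375:445],None,fx=5,fy=5,interpolation=cv2.INTER_CUBIC)
save("crop1",np.hstack([a,b]))
E
python3 m1.py
```

```text
bin top ((479.35772705078125, 325.37200927734375), (128.0896453857422, 122.0418930053711), 0.39686742424964905)
bin scene ((473.06732177734375, 329.1971435546875), (118.59815979003906, 135.02511596679688), 89.64778137207031)
tray top ((482.73992919921875, -91.61209106445312), (144.24400329589844, 105.37425994873047), 6.424434185028076)
tray scene ((631.2037353515625, -95.97957611083984), (0.0, 0.0), 0.0)
[ 99  18 138] [110  23 100] [ 20 164 146] [ 28  20 156]
collar (array([0.46368479, 0.11215208, 0.0908134 ]), np.float64(0.0001107610001982693))
large (array([ 0.51258097, -0.30952709,  0.01123979]), np.float64(0.00447730074807641))
small (array([ 0.44449871, -0.27685619,  0.01491516]), np.float64(0.004350000112142202))
```

View pics/wrist0.png

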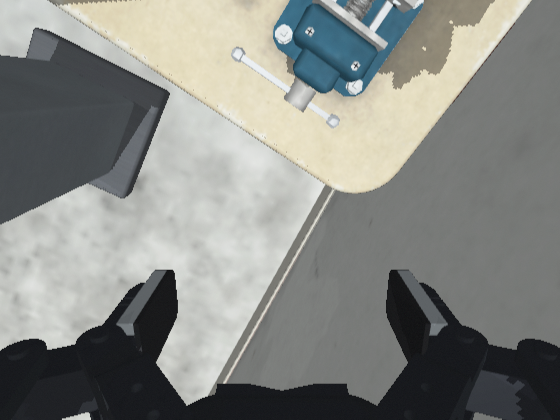

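The wrist view shows only the bench corner and the vise. Now I'll fly over the spares tray with the wrist camera, on the way to the stack.

Units first: shifts go in shares of 75 cm and turns go in shares of 4 rad. So 23 cm / 75 = 0.3067, 19 cm / 75 = 0.2533, 1.1 rad / 4 = 0.275.

>>> servo_tool(moves=[[0.3067, 0.2533, 0.0533, 0.275], [0.3067, 0.2533, 0.0533, 0.275], [0.3067, 0.2533, 0.0533, 0.275], [0.3067, 0.2533, 0.0533, 0.275], [0.3067, 0.2533, 0.0533, 0.275], [0.3067, 0.2533, 0.0533, 0.275], [0.3067, 0.2533, 0.0533, 0.275], [0.3067, 0.2533, 0.0533, 0.275], [0.3067, 0.2533, 0.0533, 0.275], [0.3067, 0.2533, 0.0533, 0.275], [0.3067, 0.2533, 0.0533, 0.275], [0.3067, 0.2533, 0.0533, 0.275], [0.3067, 0.2533, 0.0533, 0.275], [0.3067, 0.2533, 0.0533, 0.275]], claw=0.45, force=60)

```text
time: 1.32
ee_pos: [0.4766, -0.3019, 0.2713]
tcp_rot: [180.0, 0.0, 89.6]
wrist_force: [-0.0, -0.5, 0.1]
opening: 0.0468
grasp_force: 0.0
```

Run:
```python
from h import *
o=get_obs();print(o["ee_pos"],o["tcp_rot"],o["opening"],o["time"])
C=cam("wrist");im=camera("wrist");np.savez("w1",im=im,K=C[0],R=C[1],t=C[2]);save("w1",im)
```

```text
[ 0.47657446 -0.30188929  0.27131823] [1.79999818e+02 4.03657035e-03 8.95644458e+01] 0.04676009444804476 1.3167
```

To row units: 6 cm / 75 = 0.08.

>>> servo_tool(moves=[[0, 0.08, 0, 0], [0, 0.08, 0, 0], [0, 0.08, 0, 0], [0, 0.08, 0, 0], [0, 0.08, 0, 0]])

```text
time: 1.78
ee_pos: [0.477, -0.2419, 0.2714]
tcp_rot: [180.0, 0.0, 89.7]
wrist_force: [0.5, -0.9, 0.6]
opening: 0.0466
grasp_force: 0.0
```

Run:
```python
from h import *
C=cam("wrist");im=camera("wrist");np.savez("w2",im=im,K=C[0],R=C[1],t=C[2]);save("w2",im)
```

```text
(no output)
```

To row units: 34 cm / 75 = 0.4533, -2 cm / 75 = -0.0267.

>>> servo_tool(moves=[[-0.0267, 0.4533, 0, 0], [-0.0267, 0.4533, 0, 0], [-0.0267, 0.4533, 0, 0], [-0.0267, 0.4533, 0, 0], [-0.0267, 0.4533, 0, 0], [-0.0267, 0.4533, 0, 0], [-0.0267, 0.4533, 0, 0], [-0.0267, 0.4533, 0, 0], [-0.0267, 0.4533, 0, 0], [-0.0267, 0.4533, 0, 0], [-0.0267, 0.4533, 0, 0], [-0.0267, 0.4533, 0, 0], [-0.0267, 0.4533, 0, 0], [-0.0267, 0.4533, 0, 0]])

```text
time: 3.0
ee_pos: [0.4573, 0.0973, 0.2713]
tcp_rot: [180.0, 0.0, 89.6]
wrist_force: [-0.3, -0.4, 0.7]
opening: 0.0467
grasp_force: 0.0
```

Run:
```python
from h import *
o=get_obs();print(o["ee_pos"],o["tcp_rot"],o["opening"],o["time"])
C=cam("wrist");im=camera("wrist");np.savez("w3",im=im,K=C[0],R=C[1],t=C[2]);save("w3",im)
```

```text
[0.45729253 0.09729703 0.27130498] [1.79997981e+02 6.66642586e-03 8.95815984e+01] 0.04668459075140193 3.0
```

To row units: 6 cm / 75 = 0.08.

>>> servo_tool(moves=[[0, 0.08, 0, 0], [0, 0.08, 0, 0], [0, 0.08, 0, 0], [0, 0.08, 0, 0], [0, 0.08, 0, 0]])

```text
time: 3.47
ee_pos: [0.4571, 0.1579, 0.2713]
tcp_rot: [-180.0, 0.0, 89.7]
wrist_force: [0.1, 0.3, 1.2]
opening: 0.0468
grasp_force: 0.0
```

Run:
```python
from h import *
o=get_obs();print(o["ee_pos"],o["tcp_rot"],o["opening"],o["time"])
C=cam("wrist");im=camera("wrist");np.savez("w4",im=im,K=C[0],R=C[1],t=C[2]);save("w4",im)
a=[cv2.resize(np.load(f"w{i}.npz")["im"],(400,300),interpolation=cv2.INTER_AREA) for i in(1,2,3,4)]
save("quad",np.vstack([np.hstack(a[:2]),np.hstack(a[2:])]))
```

```text
[0.45707168 0.15792859 0.27131516] [-1.79996239e+02  1.59197155e-02  8.96961690e+01] 0.04676470940128093 3.4667
```

View pics/quad.png

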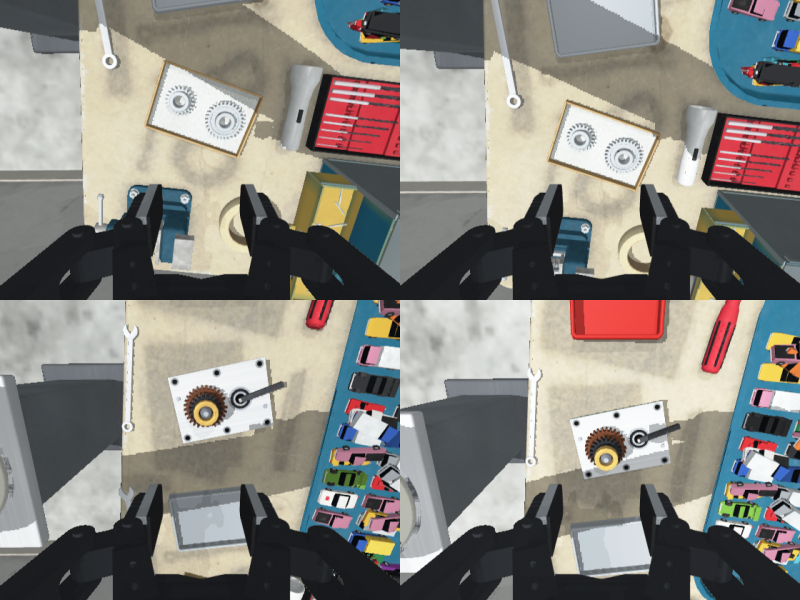

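Quad: spares tray with its large gear at about (315,168) in w1 and (312,220) in w2. The collar is at (288,157) in w3 and (288,224) in w4, with the punch to its right on the flange.

```bash
cat > m2.py <<'E'
from h import *
def ld(n): d=np.load(n+".npz"); return d["im"],(d["K"],d["R"],d["t"])
w=[ld(f"w{i}") for i in(1,2,3,4)]
def holes(im,c,r):
    # dark/brass/bright blobs in a window, upsampled
    pass
if __name__=="__main__":
    P=[(315,168),(312,220),(288,157),(288,224)]
    a=[]
    for (im,C),(u,v) in zip(w,P):
        a.append(cv2.resize(im[v-30:v+30,u-40:u+40],(400,300),interpolation=cv2.INTER_NEAREST))
    save("zoom",np.vstack([np.hstack(a[:2]),np.hstack(a[2:])]))
    for i in(2,3):
        im,C=w[i];u,v=P[i];h=cv2.cvtColor(im,cv2.COLOR_RGB2HSV)
        m=cv2.inRange(h,(18,90,90),(32,255,255)); k=np.zeros_like(m);k[v-30:v+30,u-30:u+30]=m[v-30:v+30,u-30:u+30]
        c=max(cv2.findContours(k,cv2.RETR_EXTERNAL,cv2.CHAIN_APPROX_NONE)[0],key=cv2.contourArea)
        print(i,cv2.boundingRect(c),cv2.fitEllipse(c))
E
python3 m2.py
```

```text
2 (271, 140, 35, 37) ((287.8838195800781, 157.85015869140625), (34.64080047607422, 36.001434326171875), 164.1470184326172)
3 (272, 204, 34, 35) ((288.0491638183594, 220.89254760742188), (32.94746398925781, 34.31447219848633), 173.02737426757812)
```

View pics/zoom.png

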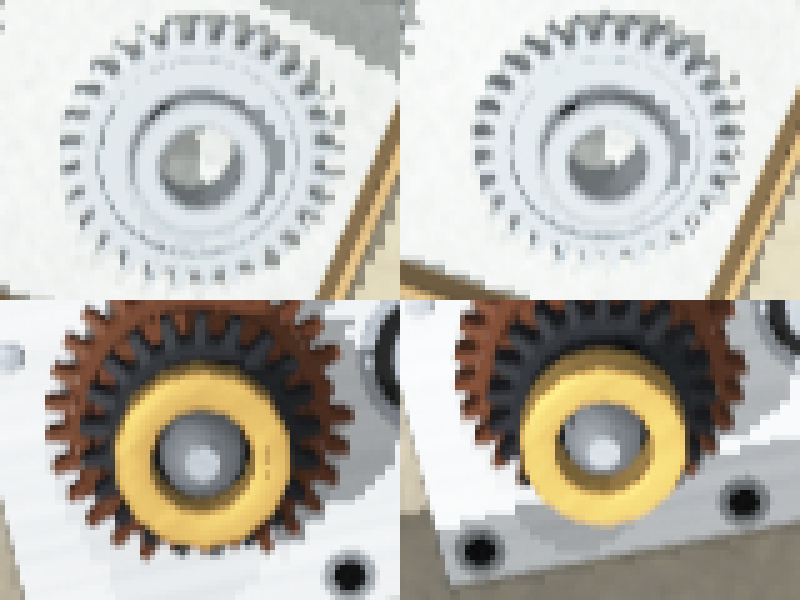

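The zooms give the bore centre of the new gear's hub top as w1 (314.3,170.7) and w2 (313.3,221.5). The collar top face centre is w3 (287.8,158.3) and w4 (288.3,222.1), and the shaft tip is w3 (288.1,158.9) and w4 (288.3,223.9).

Run:
```python
from m2 import *
g=lambda i,a,j,b:print(np.round(tri(w[i][1],a,w[j][1],b)[0],4),tri(w[i][1],a,w[j][1],b)[1])
g(0,(314.3,170.7),1,(313.3,221.5))
g(2,(287.8,158.3),3,(288.3,222.1))
g(2,(288.1,158.9),3,(288.3,223.9))
for i,a,z in((0,(314.3,170.7),.025),(1,(313.3,221.5),.025),(2,(287.8,158.3),.098),(3,(288.3,222.1),.098),(2,(288.1,158.9),.1),(3,(288.3,223.9),.1)):print(i,z,plane(w[i][1],a,z))
```

```text
[ 0.5124 -0.3095  0.0192] 0.0006386501815841229
[0.4623 0.1173 0.093 ] 0.0001434306932198442
[0.4623 0.1179 0.0995] 0.00012824720451912032
0 0.025 [ 0.51159648 -0.3082014   0.025     ]
1 0.025 [ 0.51223165 -0.30733032  0.025     ]
2 0.098 [0.46217676 0.11819303 0.098     ]
3 0.098 [0.46231229 0.11914594 0.098     ]
2 0.1 [0.46240294 0.11802759 0.1       ]
3 0.1 [0.46227432 0.11811949 0.1       ]
```

To row units: -19.1 cm / 75 = -0.2547, -18.5 cm / 75 = -0.2467.

>>> servo_tool(moves=[[0.0067, -0.0533, -0.0667, 0], [0.0067, -0.0533, -0.0667, 0], [0.0067, -0.0533, -0.12, 0], [0.0067, -0.0533, -0.16, 0], [0.0067, -0.0533, -0.1867, 0], [0.0067, -0.0533, -0.2133, 0], [0.0067, -0.0533, -0.2333, 0], [0.0067, -0.0533, -0.2467, 0], [0.0067, -0.0533, -0.2547, 0], [0.0067, -0.0533, -0.2547, 0], [0.0067, -0.0533, -0.2547, 0], [0.0067, -0.0533, -0.2547, 0]])

```text
time: 4.52
ee_pos: [0.4626, 0.1186, 0.0814]
tcp_rot: [179.9, -0.0, 89.7]
wrist_force: [0.2, -0.5, -0.8]
opening: 0.0467
grasp_force: 0.0
```

>>> servo_tool(moves=[[0, 0, 0, 0], [0, 0, 0, 0], [0, 0, 0, 0], [0, 0, 0, 0], [0, 0, 0, 0], [0, 0, 0, 0], [0, 0, 0, 0], [0, 0, 0, 0]], claw=1, force=40)

```text
time: 5.18
ee_pos: [0.4628, 0.1188, 0.0814]
tcp_rot: [179.9, -0.0, 89.7]
wrist_force: [0.5, -0.6, 6.3]
opening: 0.0297
grasp_force: 39.9
```

To row units: 12 cm / 75 = 0.16, 10 cm / 75 = 0.1333.

>>> servo_tool(moves=[[0, 0, 0.0067, 0], [0, 0, 0.0133, 0], [0, 0, 0.0267, 0], [0, 0, 0.04, 0], [0, 0, 0.0667, 0], [0, 0, 0.0933, 0], [0, 0, 0.1333, 0], [0, 0, 0.16, 0], [0, 0, 0.16, 0], [0, 0, 0.16, 0]])

```text
time: 6.02
ee_pos: [0.4626, 0.1188, 0.202]
tcp_rot: [179.9, -0.0, 89.7]
wrist_force: [0.4, -0.0, -1.0]
opening: 0.0297
grasp_force: 39.7
```

Run:
```python
from h import *
o=get_obs();print(o["ee_pos"],o["opening"],o["grasp_force"],o["wrist_force"])
im=camera("wrist");im2=camera("scene");save("l1",np.hstack([cv2.resize(im,(400,300)),cv2.resize(im2[170:290,160:320],(400,300))]))
```

```text
[0.46264928 0.11878777 0.20201253] 0.029669766845165733 39.69892714172602 [ 0.40479296 -0.03392967 -0.99000974]
```

View pics/l1.png

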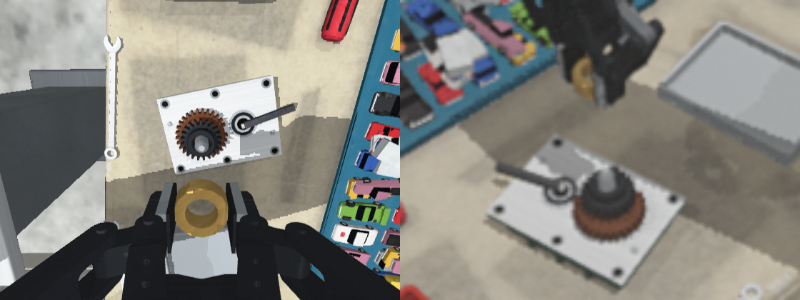

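Collar alone is in the fingers at about (203,208) in the left half; the small dark gear and worn gear stay on the shaft. Next, into the tray.

To row units: -20.8 cm / 75 = -0.2773, -19.2 cm / 75 = -0.256.

>>> servo_tool(moves=[[0.064, -0.2773, 0, 0], [0.064, -0.2773, 0, 0], [0.064, -0.2773, 0, 0], [0.064, -0.2773, 0, 0], [0.064, -0.2773, 0, 0], [0.064, -0.2773, 0, 0], [0.064, -0.2773, -0.0533, 0], [0.064, -0.2773, -0.1067, 0], [0.064, -0.2773, -0.16, 0], [0.064, -0.2773, -0.2, 0], [0.064, -0.2773, -0.2267, 0], [0.064, -0.2773, -0.24, 0], [0.064, -0.2773, -0.2493, 0], [0.064, -0.2773, -0.256, 0], [0.064, -0.2773, -0.256, 0], [0.064, -0.2773, -0.256, 0]])

```text
time: 7.45
ee_pos: [0.5106, -0.0895, 0.0093]
tcp_rot: [179.9, 0.0, 89.7]
wrist_force: [-0.3, 0.3, -1.4]
opening: 0.03
grasp_force: 39.7
```

To row units: -0.3 cm / 75 = -0.004, -0.15 cm / 75 = -0.002.

>>> servo_tool(moves=[[0, 0, -0.002, 0], [0, 0, -0.004, 0], [0, 0, -0.004, 0], [0, 0, -0.004, 0]])

```text
time: 7.78
ee_pos: [0.5102, -0.0894, 0.0056]
tcp_rot: [180.0, 0.0, 89.7]
wrist_force: [-0.3, -0.0, -0.1]
opening: 0.0293
grasp_force: 39.7
```

>>> servo_tool(moves=[[0, 0, 0, 0], [0, 0, 0, 0], [0, 0, 0, 0], [0, 0, 0, 0], [0, 0, 0.0267, 0], [0, 0, 0.0533, 0], [0, 0, 0.1067, 0], [0, 0, 0.16, 0], [0, 0, 0.2133, 0], [0, 0, 0.2533, 0], [-0.0627, 0.276, 0.2533, 0], [-0.0627, 0.276, 0.2533, 0], [-0.0627, 0.276, 0.2533, 0], [-0.0627, 0.276, 0.2533, 0], [-0.0627, 0.276, 0.2533, 0], [-0.0627, 0.276, 0.2533, 0], [-0.0627, 0.276, 0.2533, 0], [-0.0627, 0.276, 0.2533, 0]], claw=0.5)

```text
time: 9.28
ee_pos: [0.463, 0.1176, 0.1953]
tcp_rot: [180.0, 0.0, 89.8]
wrist_force: [0.4, -0.8, -0.3]
opening: 0.043
grasp_force: 0.0
```

>>> servo_tool(moves=[[0, 0, -0.0533, 0], [0, 0, -0.1067, 0], [0, 0, -0.1333, 0], [0, 0, -0.1467, 0], [0, 0, -0.1547, 0], [0, 0, -0.16, 0], [0, 0, -0.1613, 0], [0, 0, -0.1613, 0], [0, 0, -0.1613, 0]])

```text
time: 10.03
ee_pos: [0.4637, 0.1177, 0.0755]
tcp_rot: [179.9, -0.0, 89.7]
wrist_force: [0.7, 0.7, -1.6]
opening: 0.0426
grasp_force: 0.0
```

>>> servo_tool(moves=[[0, 0, 0, 0], [0, 0, 0, 0], [0, 0, 0, 0], [0, 0, 0, 0], [0, 0, 0, 0], [0, 0, 0, 0], [0, 0, 0, 0]], claw=1, force=60)

```text
time: 10.62
ee_pos: [0.4637, 0.1178, 0.0757]
tcp_rot: [179.9, -0.0, 89.7]
wrist_force: [-0.9, -1.2, 5.9]
opening: 0.0266
grasp_force: 58.6
```

To row units: 12 cm / 75 = 0.16, 10 cm / 75 = 0.1333.

>>> servo_tool(moves=[[0, 0, 0.0067, 0], [0, 0, 0.0133, 0], [0, 0, 0.0267, 0], [0, 0, 0.04, 0], [0, 0, 0.0667, 0], [0, 0, 0.0933, 0], [0, 0, 0.1333, 0], [0, 0, 0.16, 0], [0, 0, 0.16, 0], [0, 0, 0.16, 0]])

```text
time: 11.45
ee_pos: [0.4637, 0.1178, 0.1959]
tcp_rot: [179.9, -0.0, 89.7]
wrist_force: [0.8, -0.7, -1.8]
opening: 0.0269
grasp_force: 59.3
```

Run:
```python
from h import *
im=camera("wrist");im2=camera("scene");save("l2",np.hstack([cv2.resize(im,(400,300)),cv2.resize(im2[170:290,160:320],(400,300))]))
```

```text
(no output)
```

View pics/l2.png

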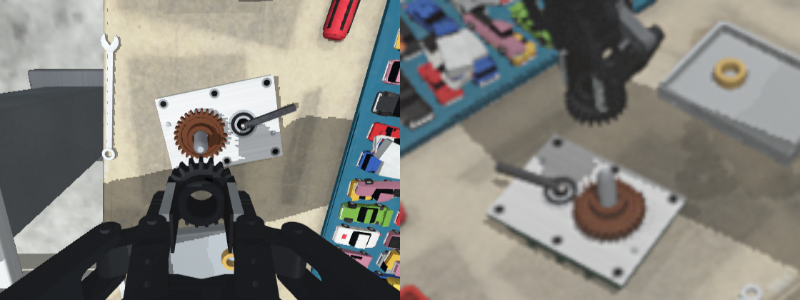

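The small dark gear hangs level in the fingers, the collar lies in the tray, and the worn gear is still on the shaft.

To row units: -21.3 cm / 75 = -0.284, -17.8 cm / 75 = -0.2373.

>>> servo_tool(moves=[[-0.0147, -0.284, 0, 0], [-0.0147, -0.284, 0, 0], [-0.0147, -0.284, 0, 0], [-0.0147, -0.284, 0, 0], [-0.0147, -0.284, 0, 0], [-0.0147, -0.284, 0, 0], [-0.0147, -0.284, -0.0533, 0], [-0.0147, -0.284, -0.1067, 0], [-0.0147, -0.284, -0.16, 0], [-0.0147, -0.284, -0.2, 0], [-0.0147, -0.284, -0.22, 0], [-0.0147, -0.284, -0.2293, 0], [-0.0147, -0.284, -0.2347, 0], [-0.0147, -0.284, -0.2373, 0], [-0.0147, -0.284, -0.2373, 0], [-0.0147, -0.284, -0.2373, 0]])

```text
time: 12.88
ee_pos: [0.4527, -0.0954, 0.0173]
tcp_rot: [179.9, 0.0, 89.7]
wrist_force: [0.6, 0.7, -0.8]
opening: 0.0265
grasp_force: 59.4
```

To row units: 21.3 cm / 75 = 0.284, 17.8 cm / 75 = 0.2373.

>>> servo_tool(moves=[[0, 0, 0, 0], [0, 0, 0, 0], [0, 0, 0, 0], [0, 0, 0, 0], [0, 0, 0.0267, 0], [0, 0, 0.0533, 0], [0, 0, 0.1067, 0], [0, 0, 0.16, 0], [0, 0, 0.2133, 0], [0, 0, 0.2373, 0], [0.0133, 0.284, 0.2373, 0], [0.0133, 0.284, 0.2373, 0], [0.0133, 0.284, 0.2373, 0], [0.0133, 0.284, 0.2373, 0], [0.0133, 0.284, 0.2373, 0], [0.0133, 0.284, 0.2373, 0], [0.0133, 0.284, 0.2373, 0], [0.0133, 0.284, 0.2373, 0]], claw=0.55)

```text
time: 14.38
ee_pos: [0.4619, 0.1176, 0.1942]
tcp_rot: [-180.0, 0.0, 89.8]
wrist_force: [-0.1, -0.1, 0.3]
opening: 0.0384
grasp_force: 0.0
```

Run:
```python
from h import *
o=get_obs();print(o["ee_pos"])
im=camera("top");C=cam("top");h=cv2.cvtColor(im,cv2.COLOR_RGB2HSV)
for n,lo,hi,z in(("col",(15,80,80),(32,255,255),.017),("gear",(0,0,0),(180,255,75),.015)):
    m=cv2.inRange(h,lo,hi);k=np.zeros_like(m);k[190:245,311:355]=m[190:245,311:355]
    c=max(cv2.findContours(k,cv2.RETR_EXTERNAL,cv2.CHAIN_APPROX_NONE)[0],key=cv2.contourArea);e=cv2.minEnclosingCircle(c);print(n,e,plane(C,e[0],z))
save("t2",cv2.resize(im[170:270,130:450],(800,250)))
```

```text
[0.46189807 0.11760064 0.19422147]
col ((332.0393371582031, 207.12921142578125), 5.96216344833374) [ 0.51015398 -0.09209912  0.017     ]
gear ((335.70001220703125, 228.10000610351562), 8.300690650939941) [ 0.45464382 -0.09719894  0.015     ]
```

View pics/t2.png

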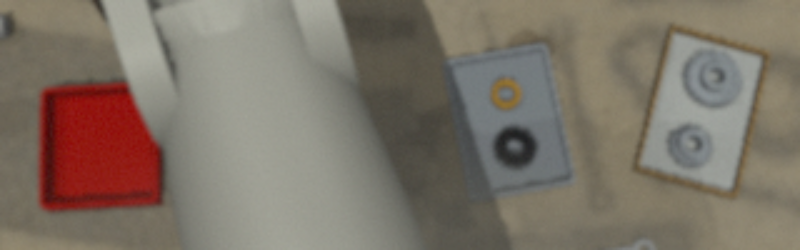

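The tray holds the collar (506,93) and the small gear (515,147). Next, the worn gear.

To row units: -14.2 cm / 75 = -0.1893, -14 cm / 75 = -0.1867.

>>> servo_tool(moves=[[0.0013, 0, -0.0533, 0], [0.0013, 0, -0.1067, 0], [0.0013, 0, -0.1467, 0], [0.0013, 0, -0.1667, 0], [0.0013, 0, -0.18, 0], [0.0013, 0, -0.1867, 0], [0.0013, 0, -0.1893, 0], [0.0013, 0, -0.1893, 0], [0.0013, 0, -0.1893, 0]])

```text
time: 15.18
ee_pos: [0.4638, 0.1175, 0.0536]
tcp_rot: [179.9, -0.0, 89.7]
wrist_force: [-0.2, -0.1, 0.4]
opening: 0.0385
grasp_force: 0.0
```

>>> servo_tool(moves=[[0, 0, 0, 0], [0, 0, 0, 0], [0, 0, 0, 0], [0, 0, 0, 0], [0, 0, 0, 0], [0, 0, 0, 0], [0, 0, 0, 0]], claw=1, force=70)

```text
time: 15.77
ee_pos: [0.4638, 0.1177, 0.054]
tcp_rot: [179.9, -0.0, 89.7]
wrist_force: [-1.0, -1.7, 7.0]
opening: 0.0262
grasp_force: 68.4
```

To row units: 14 cm / 75 = 0.1867, 13 cm / 75 = 0.1733.

>>> servo_tool(moves=[[0, 0, 0.0067, 0], [0, 0, 0.0133, 0], [0, 0, 0.0267, 0], [0, 0, 0.04, 0], [0, 0, 0.0667, 0], [0, 0, 0.0933, 0], [0, 0, 0.1333, 0], [0, 0, 0.1733, 0], [0, 0, 0.1867, 0], [0, 0, 0.1867, 0]])

```text
time: 16.6
ee_pos: [0.4643, 0.1179, 0.1955]
tcp_rot: [179.7, -0.1, 89.7]
wrist_force: [0.4, -0.1, -3.1]
opening: 0.0259
grasp_force: 69.4
```

Run:
```python
from h import *
o=get_obs();print(o["ee_pos"])
im=camera("wrist");im2=camera("scene");save("l3",np.hstack([cv2.resize(im,(400,300)),cv2.resize(im2[140:380,80:400],(400,300))]))
```

```text
[0.46428016 0.11794779 0.1955337 ]
```

View pics/l3.png

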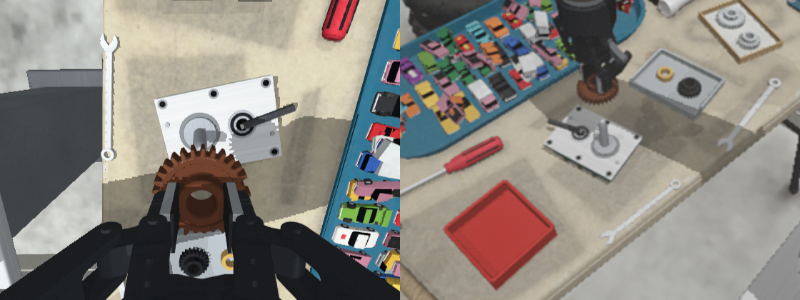

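Worn gear is lifted cleanly and the bare shoulder and shaft are visible. Next, into the bin.

To row units: 20.9 cm / 75 = 0.2787, -17.7 cm / 75 = -0.236.

>>> servo_tool(moves=[[0.016, 0.2787, 0, 0], [0.016, 0.2787, 0, 0], [0.016, 0.2787, 0, 0], [0.016, 0.2787, 0, 0], [0.016, 0.2787, 0, 0], [0.016, 0.2787, 0, 0], [0.016, 0.2787, -0.0533, 0], [0.016, 0.2787, -0.1067, 0], [0.016, 0.2787, -0.16, 0], [0.016, 0.2787, -0.2, 0], [0.016, 0.2787, -0.22, 0], [0.016, 0.2787, -0.2293, 0], [0.016, 0.2787, -0.2347, 0], [0.016, 0.2787, -0.236, 0], [0.016, 0.2787, -0.236, 0], [0.016, 0.2787, -0.236, 0]])

```text
time: 18.03
ee_pos: [0.4741, 0.3259, 0.0169]
tcp_rot: [-180.0, 0.0, 89.7]
wrist_force: [-11.6, -7.3, 22.8]
opening: 0.0262
grasp_force: 72.6
```

To row units: 18 cm / 75 = 0.24, 16 cm / 75 = 0.2133.

>>> servo_tool(moves=[[0, 0, 0, 0], [0, 0, 0, 0], [0, 0, 0, 0], [0, 0, 0, 0], [0, 0, 0.0267, 0], [0, 0, 0.0533, 0], [0, 0, 0.1067, 0], [0, 0, 0.16, 0], [0, 0, 0.2133, 0], [0, 0, 0.24, 0], [0, 0, 0.24, 0]], claw=0.5)

```text
time: 18.95
ee_pos: [0.4765, 0.3276, 0.2008]
tcp_rot: [179.6, -0.2, 89.7]
wrist_force: [1.4, 1.0, 0.5]
opening: 0.0427
grasp_force: 0.0
```

Run:
```python
from h import *
o=get_obs();print(o["ee_pos"])
im=camera("wrist");im2=camera("scene");save("l4",np.hstack([cv2.resize(im,(400,300)),cv2.resize(im2[250:400,80:280],(400,300))]))
```

```text
[0.47646276 0.32757729 0.20075188]
```

View pics/l4.png

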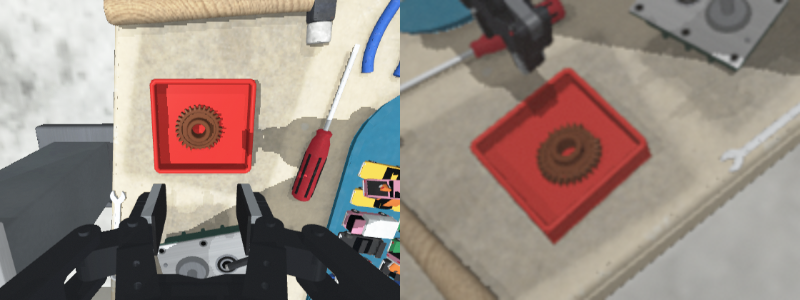

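The worn gear lies flat near the bin's centre. Next, the new gear.

To row units: -63.5 cm / 75 = -0.8467, 3.6 cm / 75 = 0.048, 0.5 rad / 4 = 0.125.

>>> servo_tool(moves=[[0.048, -0.8467, 0.0267, 0.125], [0.048, -0.8467, 0.0267, 0.125], [0.048, -0.8467, 0.0267, 0.125], [0.048, -0.8467, 0.0267, 0.125], [0.048, -0.8467, 0.0267, 0.125], [0.048, -0.8467, 0.0267, 0.125], [0.048, -0.8467, 0.0267, 0.125], [0.048, -0.8467, 0.0267, 0.125], [0.048, -0.8467, 0.0267, 0.125], [0.048, -0.8467, 0.0267, 0.125], [0.048, -0.8467, 0.0267, 0.125], [0.048, -0.8467, 0.0267, 0.125], [0.048, -0.8467, 0.0267, 0.125], [0.048, -0.8467, 0.0267, 0.125], [0.048, -0.8467, 0.0267, 0.125], [0.048, -0.8467, 0.0267, 0.125], [0.048, -0.8467, 0.0267, 0.125], [0.048, -0.8467, 0.0267, 0.125], [0.048, -0.8467, 0.0267, 0.125], [0.048, -0.8467, 0.0267, 0.125]])

```text
time: 20.72
ee_pos: [0.5109, -0.3073, 0.2146]
tcp_rot: [-180.0, -0.1, 118.4]
wrist_force: [-0.4, 0.4, 0.3]
opening: 0.0428
grasp_force: 0.0
```

To row units: -18 cm / 75 = -0.24, -17 cm / 75 = -0.2267.

>>> servo_tool(moves=[[0.0013, 0, -0.0533, 0], [0.0013, 0, -0.1067, 0], [0.0013, 0, -0.16, 0], [0.0013, 0, -0.2, 0], [0.0013, 0, -0.2267, 0], [0.0013, 0, -0.24, 0], [0.0013, 0, -0.24, 0], [0.0013, 0, -0.24, 0], [0.0013, 0, -0.24, 0]])

```text
time: 21.47
ee_pos: [0.5131, -0.3086, 0.0374]
tcp_rot: [179.9, 0.1, 118.4]
wrist_force: [0.1, -0.2, -0.9]
opening: 0.0428
grasp_force: 0.0
```

Run:
```python
from h import *
o=get_obs();print(o["ee_pos"])
im=camera("wrist");im2=camera("scene");save("l5",np.hstack([cv2.resize(im,(400,300)),cv2.resize(im2[120:210,300:420],(400,300))]))
```

```text
[ 0.51308265 -0.3085528   0.03738294]
```

View pics/l5.png

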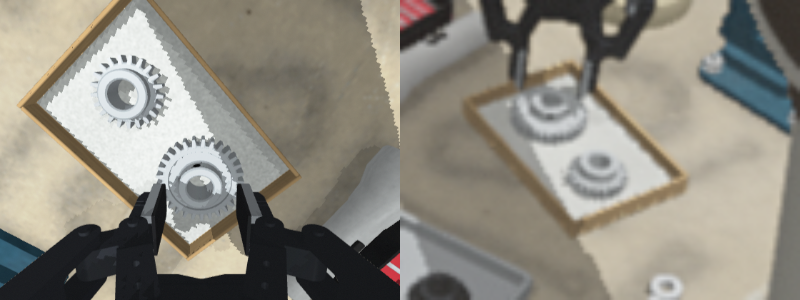

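The fingers straddle the large gear's hub (bore at about (203,183) in the left half).

To row units: -2.05 cm / 75 = -0.0273, -2 cm / 75 = -0.0267.

>>> servo_tool(moves=[[-0.0007, 0.0007, -0.0133, 0], [-0.0007, 0.0007, -0.0213, 0], [-0.0007, 0.0007, -0.0267, 0], [-0.0007, 0.0007, -0.0273, 0], [-0.0007, 0.0007, -0.0273, 0], [-0.0007, 0.0007, -0.0273, 0]])

```text
time: 22.07
ee_pos: [0.5115, -0.3079, 0.0148]
tcp_rot: [-180.0, -0.0, 118.4]
wrist_force: [0.4, -0.2, 0.4]
opening: 0.0428
grasp_force: 0.0
```

>>> servo_tool(moves=[[0, 0, 0, 0], [0, 0, 0, 0], [0, 0, 0, 0], [0, 0, 0, 0], [0, 0, 0, 0], [0, 0, 0, 0], [0, 0, 0, 0], [0, 0, 0, 0]], claw=1, force=70)

```text
time: 22.73
ee_pos: [0.5119, -0.3081, 0.0155]
tcp_rot: [180.0, 0.1, 118.4]
wrist_force: [-0.2, 1.4, 6.3]
opening: 0.0262
grasp_force: 68.8
```

To row units: 18 cm / 75 = 0.24, 15 cm / 75 = 0.2.

>>> servo_tool(moves=[[0, 0, 0.0067, 0], [0, 0, 0.0133, 0], [0, 0, 0.0267, 0], [0, 0, 0.04, 0], [0, 0, 0.0667, 0], [0, 0, 0.1067, 0], [0, 0, 0.16, 0], [0, 0, 0.2, 0], [0, 0, 0.24, 0], [0, 0, 0.24, 0], [0, 0, 0.24, 0]])

```text
time: 23.65
ee_pos: [0.5123, -0.3084, 0.1975]
tcp_rot: [179.9, 0.2, 118.4]
wrist_force: [0.5, 0.5, -2.7]
opening: 0.0264
grasp_force: 69.3
```

Run:
```python
from h import *
o=get_obs();print(o["ee_pos"])
im=camera("wrist");im2=camera("scene");save("l6",np.hstack([im[150:420,100:460],cv2.resize(im2[90:210,280:440],(360,270))]))
```

```text
[ 0.51229863 -0.30837008  0.19747433]
```

View pics/l6.png

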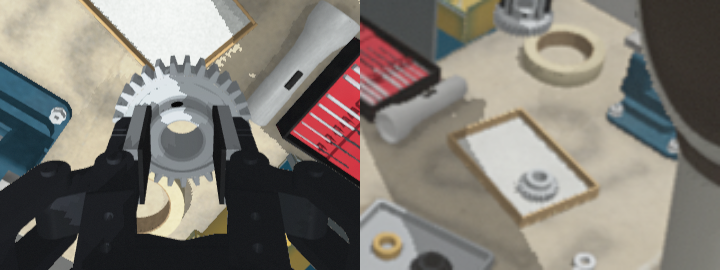

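The new gear is held with its bore centre at about (285,291) in the full wrist image. The small spare is still in its tray.

Run:
```python
from h import *
o=get_obs();C=cam("wrist");p=o["ee_pos"]
print(p,plane(C,(285,291),p[2]+.0095)-p, proj(C,p+[0,0,.0095]))
```

```text
[ 0.51125884 -0.30777582  0.19402686] [ 0.00150028 -0.00034185  0.0095    ] [282.20954307 288.84595116]
```

To row units: 42.6 cm / 75 = 0.568, -4.9 cm / 75 = -0.0653.

>>> servo_tool(moves=[[-0.0653, 0.568, 0.0133, 0], [-0.0653, 0.568, 0.0133, 0], [-0.0653, 0.568, 0.0133, 0], [-0.0653, 0.568, 0.0133, 0], [-0.0653, 0.568, 0.0133, 0], [-0.0653, 0.568, 0.0133, 0], [-0.0653, 0.568, 0.0133, 0], [-0.0653, 0.568, 0.0133, 0], [-0.0653, 0.568, 0.0133, 0], [-0.0653, 0.568, 0.0133, 0], [-0.0653, 0.568, 0.0133, 0], [-0.0653, 0.568, 0.0133, 0], [-0.0653, 0.568, 0, 0], [-0.0653, 0.568, -0.0267, 0], [-0.0653, 0.568, -0.0533, 0], [-0.0653, 0.568, -0.0667, 0], [-0.0653, 0.568, -0.08, 0], [-0.0653, 0.568, -0.08, 0], [-0.0653, 0.568, -0.08, 0], [-0.0653, 0.568, -0.08, 0]])

```text
time: 25.42
ee_pos: [0.463, 0.1179, 0.1356]
tcp_rot: [179.9, 0.0, 118.3]
wrist_force: [0.6, -0.3, -2.6]
opening: 0.0261
grasp_force: 69.4
```

To row units: -4 cm / 75 = -0.0533, -3.5 cm / 75 = -0.0467.

>>> servo_tool(moves=[[-0.0007, 0, -0.0133, 0], [-0.0007, 0, -0.0267, 0], [-0.0007, 0, -0.0333, 0], [-0.0007, 0, -0.04, 0], [-0.0007, 0, -0.0467, 0], [-0.0007, 0, -0.0533, 0], [-0.0007, 0, -0.0533, 0], [-0.0007, 0, -0.0533, 0]])

```text
time: 26.08
ee_pos: [0.4619, 0.1181, 0.0946]
tcp_rot: [-180.0, -0.0, 118.4]
wrist_force: [-0.1, 0.3, -2.4]
opening: 0.0262
grasp_force: 69.5
```

Underside is at about 82 mm with no contact force, so it's on the shaft.

To row units: -4.1 cm / 75 = -0.0547, -2.4 cm / 75 = -0.032.

>>> servo_tool(moves=[[0.0007, 0, -0.0107, 0], [0.0007, 0, -0.0213, 0], [0.0007, 0, -0.032, 0], [0.0007, 0, -0.04, 0], [0.0007, 0, -0.0467, 0], [0.0007, 0, -0.052, 0], [0.0007, 0, -0.0547, 0], [0.0007, 0, -0.0547, 0], [0.0007, 0, -0.0547, 0]])

```text
time: 26.83
ee_pos: [0.4626, 0.1181, 0.0539]
tcp_rot: [180.0, 0.0, 118.4]
wrist_force: [0.1, -0.1, -2.5]
opening: 0.0264
grasp_force: 69.5
```

To row units: -0.15 cm / 75 = -0.002, -0.1 cm / 75 = -0.0013.

>>> servo_tool(moves=[[0, 0, -0.0013, 0], [0, 0, -0.002, 0], [0, 0, -0.002, 0], [0, 0, -0.002, 0]])

```text
time: 27.17
ee_pos: [0.4627, 0.1181, 0.0525]
tcp_rot: [180.0, 0.0, 118.4]
wrist_force: [-1.1, 0.2, -1.5]
opening: 0.0263
grasp_force: 69.6
```

To row units: 14 cm / 75 = 0.1867, 12 cm / 75 = 0.16.

>>> servo_tool(moves=[[0, 0, 0, 0], [0, 0, 0, 0], [0, 0, 0, 0], [0, 0, 0, 0], [0, 0, 0.0133, 0], [0, 0, 0.0267, 0], [0, 0, 0.0533, 0], [0, 0, 0.1067, 0], [0, 0, 0.16, 0], [0, 0, 0.1867, 0], [0, 0, 0.1867, 0], [0, 0, 0.1867, 0]], claw=0.55)

```text
time: 28.17
ee_pos: [0.4633, 0.1183, 0.1947]
tcp_rot: [179.8, 0.1, 118.4]
wrist_force: [-0.0, -0.1, -0.6]
opening: 0.0386
grasp_force: 0.0
```

Run:
```python
from h import *
o=get_obs();print(o["ee_pos"])
im=camera("wrist");im2=camera("scene");save("l7",np.hstack([cv2.resize(im,(400,300)),cv2.resize(im2[185:305,160:320],(400,300))]))
```

```text
[0.46332216 0.11830053 0.19469089]
```

View pics/l7.png

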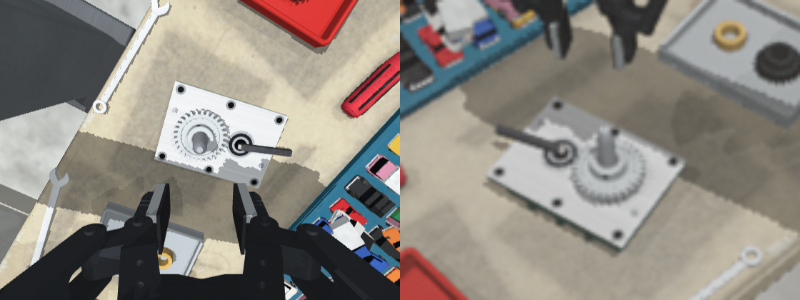

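The new gear is seated on the shaft, flat, at (607,185). Next, the small dark gear.

To row units: -21.4 cm / 75 = -0.2853, -14 cm / 75 = -0.1867, -0.5 rad / 4 = -0.125.

>>> servo_tool(moves=[[-0.0147, -0.2853, 0, -0.125], [-0.0147, -0.2853, 0, -0.125], [-0.0147, -0.2853, 0, -0.125], [-0.0147, -0.2853, 0, -0.125], [-0.0147, -0.2853, 0, -0.125], [-0.0147, -0.2853, 0, -0.125], [-0.0147, -0.2853, 0, -0.125], [-0.0147, -0.2853, -0.0533, -0.125], [-0.0147, -0.2853, -0.1067, -0.125], [-0.0147, -0.2853, -0.1467, -0.125], [-0.0147, -0.2853, -0.1867, -0.125], [-0.0147, -0.2853, -0.1867, -0.125], [-0.0147, -0.2853, -0.1867, -0.125], [-0.0147, -0.2853, -0.1867, -0.125]])

```text
time: 29.43
ee_pos: [0.4522, -0.0953, 0.0538]
tcp_rot: [179.9, 0.0, 89.8]
wrist_force: [0.2, -0.6, 0.7]
opening: 0.0385
grasp_force: 0.0
```

To row units: -3.65 cm / 75 = -0.0487, -3.5 cm / 75 = -0.0467.

>>> servo_tool(moves=[[0, 0, -0.0133, 0], [0, 0, -0.0267, 0], [0, 0, -0.04, 0], [0, 0, -0.0467, 0], [0, 0, -0.0487, 0], [0, 0, -0.0487, 0], [0, 0, -0.0487, 0]])

```text
time: 30.02
ee_pos: [0.4516, -0.096, 0.0159]
tcp_rot: [180.0, 0.0, 89.7]
wrist_force: [0.1, -0.2, 0.7]
opening: 0.0384
grasp_force: 0.0
```

>>> servo_tool(moves=[[0, 0, 0, 0], [0, 0, 0, 0], [0, 0, 0, 0], [0, 0, 0, 0], [0, 0, 0, 0], [0, 0, 0, 0], [0, 0, 0, 0], [0, 0, 0, 0]], claw=1, force=60)

```text
time: 30.68
ee_pos: [0.4519, -0.0961, 0.0167]
tcp_rot: [179.9, 0.0, 89.7]
wrist_force: [-1.5, -0.3, 5.3]
opening: 0.0267
grasp_force: 58.8
```

To row units: 17 cm / 75 = 0.2267, 14 cm / 75 = 0.1867.

>>> servo_tool(moves=[[0, 0, 0.0067, 0], [0, 0, 0.0133, 0], [0, 0, 0.04, 0], [0, 0, 0.08, 0], [0, 0, 0.1333, 0], [0, 0, 0.1867, 0], [0, 0, 0.2267, 0], [0, 0, 0.2267, 0], [0, 0, 0.2267, 0], [0, 0, 0.2267, 0]])

```text
time: 31.52
ee_pos: [0.4514, -0.0959, 0.1852]
tcp_rot: [-180.0, -0.0, 89.7]
wrist_force: [-0.2, 0.3, -1.6]
opening: 0.0269
grasp_force: 59.4
```

To row units: 21.3 cm / 75 = 0.284, 1.1 cm / 75 = 0.0147.

>>> servo_tool(moves=[[0.0147, 0.284, 0, 0], [0.0147, 0.284, 0, 0], [0.0147, 0.284, 0, 0], [0.0147, 0.284, 0, 0], [0.0147, 0.284, 0, 0], [0.0147, 0.284, 0, 0], [0.0147, 0.284, 0, 0], [0.0147, 0.284, 0, 0], [0.0147, 0.284, -0.04, 0], [0.0147, 0.284, -0.0667, 0], [0.0147, 0.284, -0.08, 0], [0.0147, 0.284, -0.08, 0], [0.0147, 0.284, -0.08, 0], [0.0147, 0.284, -0.08, 0]])

```text
time: 32.68
ee_pos: [0.4631, 0.1166, 0.127]
tcp_rot: [179.9, -0.0, 89.6]
wrist_force: [0.6, -0.3, -1.1]
opening: 0.0268
grasp_force: 59.4
```

To row units: -2.5 cm / 75 = -0.0333, -2 cm / 75 = -0.0267.

>>> servo_tool(moves=[[0, 0, -0.0067, 0], [0, 0, -0.0133, 0], [0, 0, -0.02, 0], [0, 0, -0.0267, 0], [0, 0, -0.0333, 0], [0, 0, -0.0333, 0], [0, 0, -0.0333, 0]])

```text
time: 33.27
ee_pos: [0.4623, 0.1171, 0.1004]
tcp_rot: [-180.0, 0.0, 89.7]
wrist_force: [-0.1, -0.2, -1.1]
opening: 0.0267
grasp_force: 59.4
```

To row units: -2.6 cm / 75 = -0.0347, -2.4 cm / 75 = -0.032.

>>> servo_tool(moves=[[0, 0, -0.008, 0], [0, 0, -0.016, 0], [0, 0, -0.0227, 0], [0, 0, -0.028, 0], [0, 0, -0.032, 0], [0, 0, -0.0347, 0], [0, 0, -0.0347, 0], [0, 0, -0.0347, 0]])

```text
time: 33.93
ee_pos: [0.4625, 0.1171, 0.0756]
tcp_rot: [180.0, -0.0, 89.7]
wrist_force: [-3.6, -1.0, 7.1]
opening: 0.0264
grasp_force: 60.3
```

To row units: -20.6 cm / 75 = -0.2747, 4.75 cm / 75 = 0.0633.

>>> servo_tool(moves=[[0, 0, 0, 0], [0, 0, 0, 0], [0, 0, 0, 0], [0, 0, 0, 0], [0, 0, 0.0133, 0], [0, 0, 0.0267, 0], [0, 0, 0.0667, 0], [0, 0, 0.1067, 0], [0, 0, 0.1467, 0], [0.0633, -0.2747, 0.1467, 0], [0.0633, -0.2747, 0.1467, 0], [0.0633, -0.2747, 0.1467, 0], [0.0633, -0.2747, 0.1467, 0], [0.0633, -0.2747, 0.1467, 0], [0.0633, -0.2747, 0.1467, 0], [0.0633, -0.2747, 0.1467, 0], [0.0633, -0.2747, 0.08, 0], [0.0633, -0.2747, 0.0133, 0], [0.0633, -0.2747, -0.0333, 0], [0.0633, -0.2747, -0.0333, 0]], claw=0.5)

```text
time: 35.6
ee_pos: [0.5068, -0.0871, 0.0443]
tcp_rot: [-179.6, -0.1, 89.8]
wrist_force: [-0.7, 0.2, -0.9]
opening: 0.0427
grasp_force: 0.0
```

>>> servo_tool(moves=[[0, 0, 0, 0], [0, 0, 0, 0], [0, 0, 0, 0]])

```text
time: 35.85
ee_pos: [0.5117, -0.0887, 0.053]
tcp_rot: [179.8, 0.0, 89.8]
wrist_force: [-0.0, -0.1, 0.2]
opening: 0.0426
grasp_force: 0.0
```

Run:
```python
from h import *
o=get_obs();C=cam("wrist");p=o["ee_pos"];im=camera("wrist");s=camera("scene");save("l8",np.hstack([im[150:420,100:460],cv2.resize(s[170:290,160:320],(360,270))]))
h=cv2.cvtColor(im,cv2.COLOR_RGB2HSV);m=cv2.inRange(h,(17,90,90),(32,255,255));k=np.zeros_like(m);q=proj(C,[p[0],p[1],.017]).astype(int);k[q[1]-50:q[1]+50,q[0]-50:q[0]+50]=m[q[1]-50:q[1]+50,q[0]-50:q[0]+50]
c=max(cv2.findContours(k,cv2.RETR_EXTERNAL,cv2.CHAIN_APPROX_NONE)[0],key=cv2.contourArea);e=cv2.fitEllipse(c);print(p,q,e,plane(C,e[0],.015))
```

```text
[ 0.51168466 -0.08867387  0.0529885 ] [283 243] ((278.3328552246094, 242.1932373046875), (57.086204528808594, 58.6370735168457), 1.2193284034729004) [ 0.50918371 -0.08867097  0.015     ]
```

View pics/l8.png

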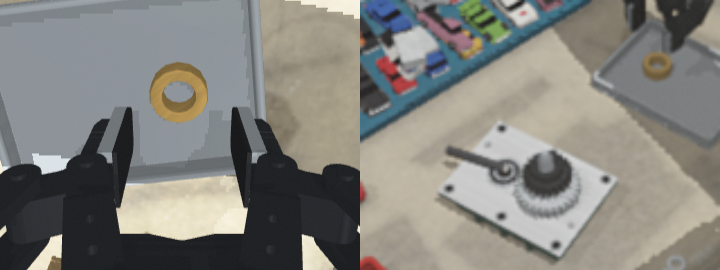

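The small gear is seated on the new gear, and the collar lies upright between the fingers. Grasp it.

To row units: -4.65 cm / 75 = -0.062, -0.15 cm / 75 = -0.002.

>>> servo_tool(moves=[[-0.002, -0.0007, -0.02, 0], [-0.002, -0.0007, -0.04, 0], [-0.002, -0.0007, -0.0533, 0], [-0.002, -0.0007, -0.0587, 0], [-0.002, -0.0007, -0.062, 0], [-0.002, -0.0007, -0.062, 0], [-0.002, -0.0007, -0.062, 0]])

```text
time: 36.53
ee_pos: [0.509, -0.0895, 0.0041]
tcp_rot: [179.9, 0.0, 89.7]
wrist_force: [0.1, 0.1, 0.4]
opening: 0.0423
grasp_force: 0.0
```

>>> servo_tool(moves=[[0, 0, 0, 0], [0, 0, 0, 0], [0, 0, 0, 0], [0, 0, 0, 0], [0, 0, 0, 0], [0, 0, 0, 0], [0, 0, 0, 0], [0, 0, 0, 0]], claw=1, force=40)

```text
time: 37.2
ee_pos: [0.5091, -0.0895, 0.0043]
tcp_rot: [179.9, 0.0, 89.7]
wrist_force: [-2.1, 0.7, 6.9]
opening: 0.0298
grasp_force: 40.0
```

To row units: 15 cm / 75 = 0.2, 13 cm / 75 = 0.1733.

>>> servo_tool(moves=[[0, 0, 0.0067, 0], [0, 0, 0.0133, 0], [0, 0, 0.04, 0], [0, 0, 0.08, 0], [0, 0, 0.1333, 0], [0, 0, 0.1733, 0], [0, 0, 0.2, 0], [0, 0, 0.2, 0], [0, 0, 0.2, 0], [0, 0, 0.2, 0]])

```text
time: 38.03
ee_pos: [0.5082, -0.0894, 0.1525]
tcp_rot: [-179.9, -0.0, 89.7]
wrist_force: [-0.1, 0.3, -1.3]
opening: 0.0294
grasp_force: 39.7
```

To row units: 20.75 cm / 75 = 0.2767, -4.55 cm / 75 = -0.0607.

>>> servo_tool(moves=[[-0.0607, 0.2767, 0, 0], [-0.0607, 0.2767, 0, 0], [-0.0607, 0.2767, 0, 0], [-0.0607, 0.2767, 0, 0], [-0.0607, 0.2767, 0, 0], [-0.0607, 0.2767, 0, 0], [-0.0607, 0.2767, 0, 0], [-0.0607, 0.2767, 0, 0], [-0.0607, 0.2767, -0.0267, 0], [-0.0607, 0.2767, -0.0467, 0], [-0.0607, 0.2767, -0.0467, 0], [-0.0607, 0.2767, -0.0467, 0], [-0.0607, 0.2767, -0.0467, 0]])

```text
time: 39.12
ee_pos: [0.4634, 0.1172, 0.1189]
tcp_rot: [180.0, 0.0, 89.6]
wrist_force: [-0.9, 0.9, -0.9]
opening: 0.0292
grasp_force: 39.7
```

To row units: -2.3 cm / 75 = -0.0307, -2 cm / 75 = -0.0267.

>>> servo_tool(moves=[[0, 0, -0.0067, 0], [0, 0, -0.0133, 0], [0, 0, -0.02, 0], [0, 0, -0.0267, 0], [0, 0, -0.0307, 0], [0, 0, -0.0307, 0], [0, 0, -0.0307, 0]])

```text
time: 39.7
ee_pos: [0.4629, 0.1181, 0.0951]
tcp_rot: [-180.0, 0.0, 89.7]
wrist_force: [1.2, 0.6, -0.5]
opening: 0.0291
grasp_force: 39.7
```

Target TCP is about 0.0853, so lower another 10 mm.

To row units: -1 cm / 75 = -0.0133, -0.95 cm / 75 = -0.0127.

>>> servo_tool(moves=[[0, 0, -0.004, 0], [0, 0, -0.008, 0], [0, 0, -0.0107, 0], [0, 0, -0.0127, 0], [0, 0, -0.0133, 0], [0, 0, -0.0133, 0], [0, 0, -0.0133, 0]])

```text
time: 40.28
ee_pos: [0.463, 0.1181, 0.0854]
tcp_rot: [180.0, -0.0, 89.7]
wrist_force: [-0.9, -0.2, 1.1]
opening: 0.0294
grasp_force: 39.9
```

To row units: -0.1 cm / 75 = -0.0013, -0.05 cm / 75 = -0.0007.

>>> servo_tool(moves=[[0, 0, -0.0007, 0], [0, 0, -0.0013, 0], [0, 0, -0.0013, 0]])

```text
time: 40.53
ee_pos: [0.4631, 0.1181, 0.0853]
tcp_rot: [180.0, -0.0, 89.7]
wrist_force: [-3.4, -0.4, 8.8]
opening: 0.0295
grasp_force: 40.7
```

To row units: 18.6 cm / 75 = 0.248, 16 cm / 75 = 0.2133.

>>> servo_tool(moves=[[0, 0, 0, 0], [0, 0, 0, 0], [0, 0, 0, 0], [0, 0, 0, 0], [0, 0, 0.0133, 0], [0, 0, 0.0267, 0], [0, 0, 0.0667, 0], [0, 0, 0.12, 0], [0, 0, 0.1733, 0], [0, 0, 0.2133, 0], [-0.0133, 0.0533, 0.248, 0], [-0.0133, 0.0533, 0.248, 0], [-0.0133, 0.0533, 0.248, 0], [-0.0133, 0.0533, 0.248, 0]], claw=0.5)

```text
time: 41.7
ee_pos: [0.453, 0.1582, 0.2704]
tcp_rot: [180.0, 0.0, 89.8]
wrist_force: [-0.1, 0.8, -0.3]
opening: 0.0431
grasp_force: 0.0
```

Run:
```python
from h import *
def look():
    C=cam("wrist");im=camera("wrist");h=cv2.cvtColor(im,cv2.COLOR_RGB2HSV)
    u,v=proj(C,[.4625,.118,.098]).astype(int)
    m=cv2.inRange(h,(18,90,90),(32,255,255));k=np.zeros_like(m);k[v-30:v+30,u-30:u+30]=m[v-30:v+30,u-30:u+30]
    c=max(cv2.findContours(k,cv2.RETR_EXTERNAL,cv2.CHAIN_APPROX_NONE)[0],key=cv2.contourArea);e=cv2.fitEllipse(c);print((u,v),e,plane(C,e[0],.095))
    return im,u,v
o=get_obs();print(o["ee_pos"],o["wrist_force"],o["time"])
im,u,v=look();s=camera("scene")
a=cv2.resize(im[v-45:v+45,u-60:u+60],(400,300),interpolation=cv2.INTER_CUBIC);b=cv2.resize(s[200:275,195:295],(400,300),interpolation=cv2.INTER_CUBIC)
print("axis px",proj(cam("scene"),[.4625,.118,.098]))
save("fin",np.hstack([a,b]))
```

```text
[0.45301266 0.15823174 0.27036724] [-0.06240904  0.76723166 -0.3390981 ] 41.7
(np.int64(292), np.int64(223)) ((292.19989013671875, 222.31590270996094), (33.1492805480957, 34.53767395019531), 165.82232666015625) [0.46207238 0.11848299 0.095     ]
axis px [241.10267609 238.88539888]
```

No views are left, so I'll compare numerically with the starting pictures.

Run:
```python
from h import *
for s in (np.load("scene.npy"),camera("scene")):
    h=cv2.cvtColor(s,cv2.COLOR_RGB2HSV);m=cv2.inRange(h,(15,100,80),(32,255,255));m[:225]=0;m[260:]=0;m[:,:225]=0;m[:,265:]=0
    print(cv2.boundingRect(m),cv2.moments(m,True)["m00"])
```

```text
(235, 233, 15, 15) 140.0
(235, 233, 15, 15) 150.0
```

The collar's silhouette is in the same place and the same size as at the start, so I'm handing in.

```bash
python3 -c "
from workcell import *
print(job_done())"
```

```text
the job is handed in; nothing more can be done
None
```

The swap is done and handed in at about 42 s, but no verdict came back: the new gear, small dark gear and collar are on the shaft, the worn gear is in the scrap bin, and the small spare was left in its tray; I checked the collar's final seating by contact force and mask comparison, not by viewing a picture.

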